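# Snap the dust extractor's control board onto its standoffs

### The job

Fit the loose circuit board into the open base of the dust extractor's control box: set it down (do not drop it) with its four corner holes over the four snap standoffs and its terminal strip at the cable-gland end, then press it down evenly beside each standoff until all four have clicked through and the board sits fully home. Leave the mug, the folding rule, the moisture meter and the box's cover where they are.

Things in the scene. Friction and masses are not known exactly. Their poses are not given: they have to be found in the camera images.
- housing: base of the control box, a grey open tray fixed to the bench: 134 mm (its x) by 196 mm (its y), walls 22 mm high and 3.5 mm thick, floor 3 mm thick. Origin: centre of its underside; z up. Its +y end carries three black cable glands that stick out 20 mm. Four white nylon snap standoffs stand in it at (x, y) = (+-41, +-68) mm (see post_1 to post_4).
- board: loose green circuit board, 100 mm (its x) by 156 mm (its y) by 3.2 mm thick, about 0.3 kg, flat on the bench. Origin: centre of its underside; z up, parts upwards. Four 9 mm through holes at (x, y) = (+-41, +-68) mm. A grey terminal strip 57 x 13 x 14 mm lies along its +y edge, two relays 16 mm tall along its -y edge (|x| under 23 mm). The strips along both long sides, |x| from 23 to 50 mm, are bare.
- transformer_top (a point): centre of the top face of the transformer, a block 36 mm (board x) by 42 mm (board y) by 34 mm tall that stands at (0, -4) mm on the board and is sturdy enough to lift the board by; the point is 37.2 mm above the board's underside; axes as the board's. Beside its 42 mm long sides the board is bare.
- hole_1 (a point): centre of the board's hole at (+41, +68) mm, on its underside
- hole_2 (a point): centre of the board's hole at (-41, +68) mm, on its underside
- hole_3 (a point): centre of the board's hole at (-41, -68) mm, on its underside
- hole_4 (a point): centre of the board's hole at (+41, -68) mm, on its underside
- post_1 (a point): axis of the standoff at (+41, +68) mm in the housing, at its shoulder: a flat 16 mm across, 15 mm above the bench, where hole_1 belongs. On it stands a split arrow head 10.5 mm tall, 5 mm thick along y; along x it is 12 mm across at its barb (5 mm above the shoulder) and 4 mm at the tip.
- post_2 (a point): as post_1, at (-41, +68) mm, where hole_2 belongs. The two halves of each head spring inwards as a hole is pushed over the barb and snap out above the board. A board laid on the heads rests with its underside about 7 mm above the shoulders (upper face about 25 mm above the bench); fully home its upper face is 18 mm above the bench.
- post_3 (a point): as post_1, at (-41, -68) mm, where hole_3 belongs. A standoff clicks through at about 10 N acting right at its hole (12 N when pressed on the bare strip 20 mm farther in): after about 2 mm of sprung travel the corner snaps the rest of the way down and is held there. While one corner goes down alone the opposite one may rise by 5 mm.
- post_4 (a point): as post_1, at (+41, -68) mm, where hole_4 belongs
- mug: bystander: pale mug, 84 mm wide, 94 mm tall; origin under its centre
- folding_rule: bystander: folded wooden rule, 33 x 235 x 17 mm; origin under its centre
- moisture_meter: bystander: black hand-held moisture meter, 70 x 130 x 30 mm with two pins at one end; origin under its centre
- cover: bystander: the control box's closed grey cover with its switch, 134 x 196 x 56 mm (80 mm over the switch knob); origin under its centre
Mind the look-alikes: they are no part of the job. Leave any brown, orange or red look-alike of the board alone.

How it is judged:
By the outcome, as a careful person would: the job done as asked, in the order asked, and still so for the second after the job is handed in, with the robot touching nothing.
It also fails if it takes over 61 s, if anything falls off the work surface, if the arm or the gripper's body presses on something with over 40 N, if the wrist force passes 120 N, or if a joint passes its speed limit or range.

### The arm

A 7-joint arm with a two-finger parallel gripper is mounted at the origin on the work surface. World frame = base frame: x ahead of the robot, y to its left, z up, the work surface at z = 0. Lengths are in m, angles in rad, forces in N, time in s.
With the tool pointing down it reaches from about 0.375 to 0.925 m from the base axis. Payload 3.1 kg.
Tool frame: the origin (TCP) lies midway between the tips of the shut fingers; the grasp point (between the pads) lies 19 mm behind it; z points along the fingers, y is the line along which they close (so a half turn about z gives the same grasp; the last joint's range is limited). The gripper opens to 85 mm and grips with 20 to 120 N. Pads are 22 mm wide; open, the fingers measure 114 mm over their backs; the gripper's body (76 mm by 85 mm) begins 54 mm behind the grasp point. The pads swing forward as they close: fully open they stand 13 mm farther back than shut.
Start: joints at [1.165, 0.383, 0.044, 1.598, -0.018, 1.161, -0.05], TCP at [0.197, -0.619, 0.231] pointing down, gripper open.
Joint ranges: [-2.61, 2.61], [-0.41, 2.15], [-1.48, 1.57], [0, 2.5], [-1.57, 4.71], [0.05, 1.97], [-2.85, 2.85]. Speed limits (rad/s): [2.79, 2.79, 3.14, 3.14, 3.14, 3.14, 3.14].

### API

Orientations are given as a rotation vector (axis times angle).
In Python, from workcell import bot gives the robot as it stands. Calls block until the motion is done:
- bot.reach(position, orientation): joint-space move of the TCP to a pose.
- bot.move_straight(position, attitude=None, rate=0.15): straight line of the TCP; attitude=None keeps the orientation; rate is the mean speed in m/s.
- bot.movej(angles): joint-space move.
- bot.set_gripper(opening, squeeze=None): opening from 0.0 (shut) to 1.0 (fully open); squeeze is the grip in N (None keeps the last); returns when the fingers have stopped.
- bot.pause(seconds).
- bot.inverse_kinematics(position, orientation): joint angles nearest the present ones, or None.
- bot.get_image(name): name is "scene" or "top" or "wrist"; returns the picture (480x640x3 uint8, blue, green, red); there is no depth.
- bot.camera_params(name): a dict with "fx", "fy", "cx", "cy" (pixels), "k1" (the pictures are not rectified: a ray, as slopes to the right and down, at radius r is drawn at 1 + k1 r^2 times it, then the intrinsics apply), "xyz" and "rotation" of the camera in the world. Camera axes: x right, y up, looking along -z (the intrinsics and any distortion apply to the point x, -y, -z); pixel columns grow to the right and rows downward; lengths in m; the calibration is good to about 2 mm. A picture is of the moment at which its call begins: read the wrist's pose just before it. camera_params takes no time and is no camera call; for the wrist camera it gives the pose at the moment of the call.
A pose or a line that the arm cannot do raises bot.IKError and nothing moves.
- bot.close_job(): hands the job in; it is judged then, once.
Trained networks look in the newest picture that a camera, given by its name, has taken for a name from the list of things; names that differ only in an ending like _2 or _b are one class to them, and where a whole thing is asked for, a point or a joint stands for the part that bears it (a point fixed in the world has none). Each returns a list of dicts, best first, with "confidence" (0 to 1); they miss things now and then, are a little off and sometimes report something else, mostly with a low value. They report only what shows in the picture. A call takes as long as a camera call. They do not tell look-alikes from the thing itself.
- bot.recognise(label, camera): "position" ([row, column] in pixels, amid what is visible of it).
- bot.trace(label, camera): "pixels" (480x640 bool, what is visible of it) and "position" ([row, column] in pixels, amid what is visible of it).
Readings, each from a call of its own:
- bot.read_clock(): time.
- bot.read_joint_positions(): joint angles.
- bot.read_dq(): joint speeds.
- bot.read_joint_torque(): joint torques, N m.
- bot.read_tcp_pos(): TCP position.
- bot.read_tool_rot(): TCP orientation.
- bot.read_wrist_force(): force on the tool from outside, world axes, zero at the start.
- bot.read_torque(): the same for the moment, N m.
- bot.read_grip_width(): opening from 0.0 (shut) to 1.0 (fully open).
- bot.read_finger_force(): force on a finger pad.
Only numpy, scipy, OpenCV 4.12 (cv2) and the standard library are available. Lean on these libraries where they do the work, as an engineer would, in place of code of your own. Each camera call takes 0.05 s, during which the arm holds its last target. There are 200 camera calls.

## Working session

There is one attempt and no reset: what is moved stays moved. The work goes in short steps, each a Python script; the robot and the scene stay as the last script left them, time stands still between calls to the robot, and variables do not carry over. Pictures are saved under pics/ and viewed, at most 10 in all, crops included, and the job is handed in when it is done.

```bash
mkdir -p pics; ls; python3 - <<'E'
from workcell import bot
import cv2,numpy as np
ims=[bot.get_image(n) for n in("scene","top")]
for n,i in zip(("scene","top"),ims):
    cv2.imwrite(f"pics/{n}0.png",i)
    p=bot.camera_params(n);print(n,p)
    for l in("board","housing","transformer_top","hole_1","post_1"):
        print(n,l,[(np.round(d["position"]).tolist(),round(d["confidence"],2)) for d in bot.recognise(l,n)])
print(bot.read_clock(),bot.read_tool_rot())
E
```

```text
pics
scene {'fx': 453.6353747149912, 'fy': 453.6353747149912, 'cx': 319.7928185852019, 'cy': 241.0777257778153, 'k1': 0.014421608291320857, 'xyz': array([1.25124729, 0.31215093, 0.69005813]), 'rotation': array([0.57359891, 0.89163404, 1.78749072])}
scene board [([331.0, 147.0], 0.94), ([278.0, 508.0], 0.74), ([245.0, 400.0], 0.69), ([298.0, 382.0], 0.64), ([218.0, 496.0], 0.6), ([242.0, 265.0], 0.59)]
scene housing [([244.0, 264.0], 0.56), ([222.0, 138.0], 0.19)]
scene transformer_top [([334.0, 150.0], 0.95), ([242.0, 400.0], 0.87), ([221.0, 494.0], 0.87), ([278.0, 507.0], 0.77), ([297.0, 384.0], 0.74)]
scene hole_1 [([297.0, 384.0], 0.89), ([278.0, 506.0], 0.88), ([222.0, 494.0], 0.85), ([337.0, 145.0], 0.77), ([239.0, 398.0], 0.61)]
scene post_1 [([242.0, 265.0], 0.71)]
top {'fx': 577.3373592699171, 'fy': 577.3373592699171, 'cx': 319.5855591296487, 'cy': 239.54700964171957, 'k1': -0.023888378385403117, 'xyz': array([0.26646535, 0.01258204, 1.50418333]), 'rotation': array([ 0.1347971 , -0.13804977, -1.58111256])}
top board [([367.0, 185.0], 0.81), ([288.0, 170.0], 0.76), ([134.0, 407.0], 0.74), ([230.0, 259.0], 0.73), ([252.0, 383.0], 0.65), ([300.0, 264.0], 0.56)]
top housing [([252.0, 381.0], 0.63)]
top transformer_top [([368.0, 186.0], 0.95), ([134.0, 410.0], 0.93), ([225.0, 258.0], 0.88), ([286.0, 171.0], 0.82), ([306.0, 266.0], 0.63), ([254.0, 383.0], 0.61)]
top hole_1 [([368.0, 185.0], 0.94), ([227.0, 258.0], 0.93), ([136.0, 409.0], 0.68), ([286.0, 172.0], 0.66), ([302.0, 263.0], 0.6)]
top post_1 [([254.0, 380.0], 0.67)]
0.6 [3.10441007e+00 4.81635463e-01 7.26428140e-05]
```

View pics/scene0.png

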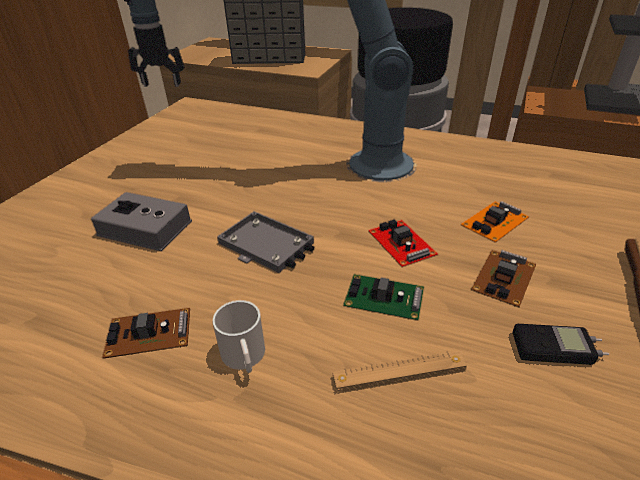

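View pics/top0.png

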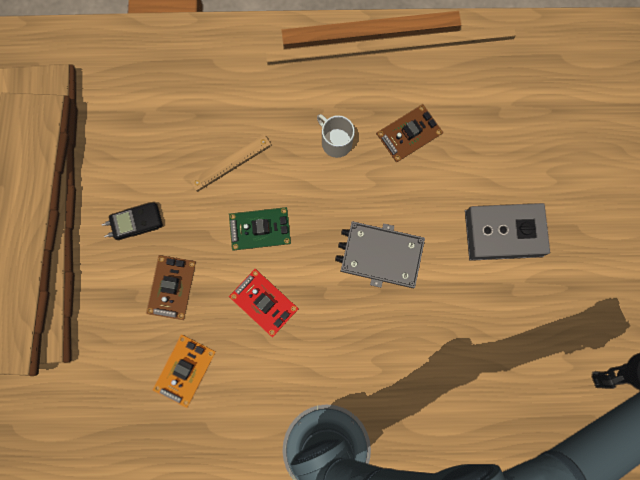

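Six board-class candidates show in the top view: green (229,260), red (302,264), brown (287,171), brown (133,409), orange (368,186), and the housing (252,382), which is a false hit. Only the green one fits the description. The glands are at the housing's left end (about 247,343) and the terminal strip at the board's left end (about 228,234). I'll confirm this in a crop.

```bash
cat > h.py <<'E'
from workcell import bot
import cv2,numpy as np
from scipy.spatial.transform import Rotation as R
F=np.diag([1.,-1,-1])
def KD(p): return np.array([[p["fx"],0,p["cx"]],[0,p["fy"],p["cy"]],[0,0,1.]]),np.array([p["k1"],0,0,0.])
def unproj(p,rc,z):
    """pixels [row,col] -> world xyz on plane z"""
    K,D=KD(p); uv=np.array(rc,float).reshape(-1,1,2)[:,:,::-1].copy()
    n=cv2.undistortPoints(uv,K,D)[:,0]
    d=(R.from_rotvec(p["rotation"]).as_matrix()@F@np.c_[n,np.ones(len(n))].T).T
    return p["xyz"]+d*((z-p["xyz"][2])/d[:,2])[:,None]
def proj(p,X):
    """world -> [row,col]"""
    K,D=KD(p); M=(R.from_rotvec(p["rotation"]).as_matrix()@F).T
    uv,_=cv2.projectPoints(np.array(X,float).reshape(-1,1,3),cv2.Rodrigues(M)[0],-M@p["xyz"],K,D)
    return uv[:,0,::-1]
def down(yaw):
    """tool down; tool y axis along world angle yaw"""
    y=np.array([np.cos(yaw),np.sin(yaw),0]);z=np.array([0,0,-1.]);x=np.cross(y,z)
    return R.from_matrix(np.c_[x,y,z]).as_rotvec()
def frame(o,yaw,q):
    c,s=np.cos(yaw),np.sin(yaw);q=np.atleast_2d(q);return np.asarray(o)[:2]+q@np.array([[c,s],[-s,c]])
H=np.array([[41,68],[-41,68],[-41,-68],[41,-68]])/1e3
E
python3 - <<'E'
from h import *
im=cv2.imread("pics/top0.png");p=bot.camera_params("top")
c=np.vstack([cv2.resize(im[195:300,215:435],None,fx=3.6,fy=3.6,interpolation=cv2.INTER_CUBIC)]);cv2.imwrite("pics/crop1.png",c)
hsv=cv2.cvtColor(im,cv2.COLOR_BGR2HSV)
m=cv2.inRange(hsv,(45,60,30),(90,255,255));m=cv2.morphologyEx(m,cv2.MORPH_CLOSE,np.ones((9,9)))
def rect(m,z):
    ct=max(cv2.findContours(m,0,2)[0],key=cv2.contourArea)[:,0,::-1]
    r=cv2.minAreaRect((unproj(p,ct,z)[:,:2]*1000).astype(np.float32));print(r,cv2.boxPoints(r).round().tolist())
rect(m,.0032)
bot.get_image("top");t=bot.trace("housing","top")[0];print(t["confidence"],t["position"])
m2=np.uint8(t["pixels"]);m2=cv2.morphologyEx(m2,cv2.MORPH_OPEN,np.ones((25,25)));rect(m2,.022)
print(unproj(p,[[234,362],[244,412],[276,405],[266,354]],.02)) # posts by eye
print(unproj(p,[[247,343]],.012),unproj(p,[[228,234]],.015))
print(bot.camera_params("wrist"),bot.read_tcp_pos())
E
```

```text
((561.9051513671875, 166.62515258789062), (97.55948638916016, 153.48410034179688), 5.782190322875977) [[506.0, 238.0], [521.0, 85.0], [618.0, 95.0], [603.0, 248.0]]Traceback (most recent call last):
  File "<stdin>", line 10, in <module>
IndexError: list index out of range
```

View pics/crop1.png

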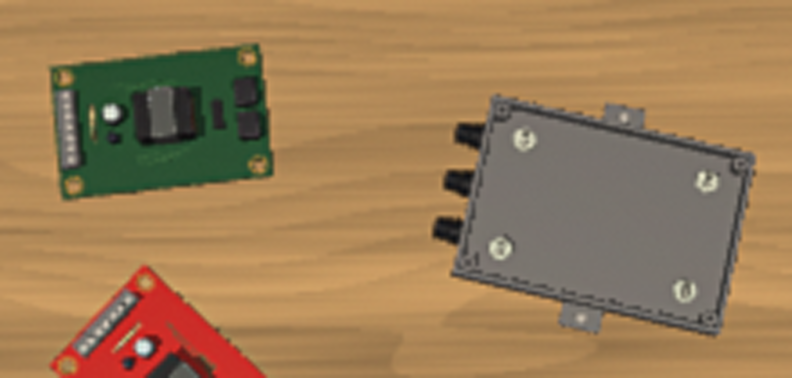

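The crop confirms it: the green board has a grey strip at its left end, and the housing's glands are at the left. Its four white posts are at about (233,361), (264,354), (276,405) and (245,411). Next I'll take close views with the wrist camera.

```bash
cat >> h.py <<'E'
def fit(w,q=H):
    """yaw, centre of the frame whose points q lie at w (rigid fit), residual"""
    a=q-q.mean(0);b=w-w.mean(0);yaw=np.arctan2((a[:,0]*b[:,1]-a[:,1]*b[:,0]).sum(),(a*b).sum())
    o=w.mean(0)-frame([0,0],yaw,q.mean(0))[0];return o,yaw,np.abs(frame(o,yaw,q)-w).max()
E
python3 - <<'E'
from h import *
p=bot.camera_params("top")
w=unproj(p,[[233.3,360.8],[263.9,353.9],[275.8,405],[245.3,411.4]],.024)[:,:2]
o,y,r=fit(w);print("housing",o,y,r)
bo=np.array([.562,.1666]);by=.101
cp=bot.camera_params("wrist");T=R.from_rotvec(bot.read_tool_rot()).inv()
print("cam in tool",T.apply(cp["xyz"]-bot.read_tcp_pos()),(T*R.from_rotvec(cp["rotation"])).as_matrix().round(2).tolist())
for s in(0,np.pi):
    print(s,[np.round(bot.inverse_kinematics([*c,z],down(a+s)),2).tolist() for c,a in((bo,by),(o,y)) for z in (.3,.02)])
E
```

```text
housing [ 0.48396506 -0.15555493] -0.24774134193391442 0.0006358076348895736
cam in tool [ 0.06917836 -0.0001665  -0.14288233] [[0.0, 0.96, 0.27], [1.0, 0.0, -0.0], [-0.0, 0.27, -0.96]]
0 [[0.45, 0.37, -1.0, 1.64, 0.32, 1.31, -0.51], [0.31, 0.71, -0.84, 1.85, 0.68, 0.89, -0.77], [0.66, 0.08, -0.45, 1.83, 0.04, 1.24, -0.05], [0.6, 0.46, -0.42, 2.05, 0.29, 0.68, -0.26]]
3.141592653589793 [[0.59, 0.48, -1.24, 1.63, 0.46, 1.36, 2.53], [0.55, 1.01, -1.25, 1.84, 1.07, 1.16, 2.15], [-1.1, 0.3, 1.57, 1.89, -0.32, 1.27, -2.82], [-0.78, 1.09, 1.36, 2.11, -1.24, 1.17, -2.17]]
```

```bash
python3 - <<'E'
from h import *
import pickle
out={}
for n,c,a in(("h",(.484,-.1556),-.248),("b",(.562,.1666),.101)):
    q=frame(c,a,[0,.045])[0]
    bot.reach([*q,.27],down(a)); bot.pause(.2)
    p=bot.camera_params("wrist");im=bot.get_image("wrist");out[n]=p
    cv2.imwrite(f"pics/w_{n}.png",im)
    for l in ("hole_1","transformer_top") if n=="b" else ("post_1",):
        print(l,[(np.round(d["position"],1).tolist(),round(d["confidence"],2)) for d in bot.recognise(l,"wrist")])
    v=im.copy()
    for X in np.c_[frame(c,a,H),np.full(4,.0255 if n=="h" else .0032)]:
        r,cc=proj(p,X)[0];cv2.drawMarker(v,(int(cc),int(r)),(255,0,255),0,12,1);print(r.round(),cc.round())
    cv2.imwrite(f"pics/v_{n}.png",v)
pickle.dump(out,open("p.pkl","wb"));print(bot.read_clock())
E
```

```text
post_1 [([228.4, 316.9], 0.9)]
177.0 359.0
178.0 274.0
308.0 278.0
308.0 356.0
hole_1 [([225.3, 133.8], 0.8), ([29.2, 13.9], 0.77), ([18.3, 192.8], 0.76), ([233.0, 318.1], 0.75)]
transformer_top [([35.4, 14.4], 0.93), ([16.6, 194.5], 0.71), ([233.2, 314.9], 0.66), ([228.4, 131.9], 0.63)]
173.0 357.0
173.0 275.0
298.0 279.0
297.0 354.0
4.7167
```

View pics/v_h.png

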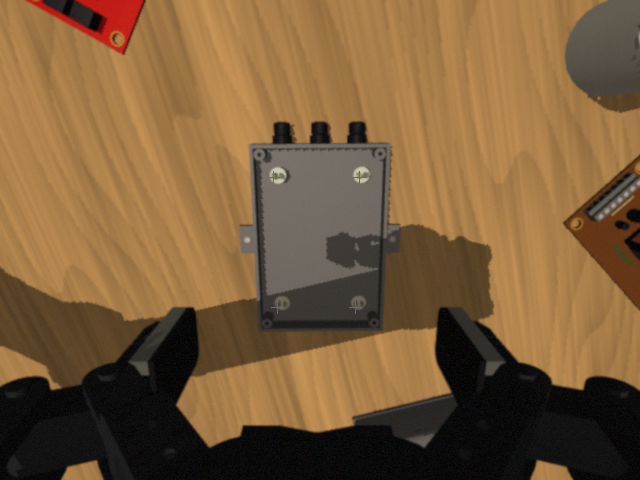

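View pics/v_b.png

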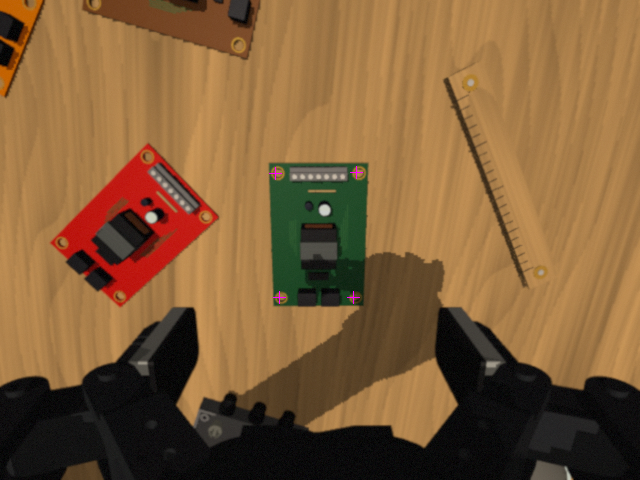

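The housing overlay is about 3 px off and the board overlay about 1 px. I'll refine both by colour blobs and contours in the same wrist geometry, so that calibration bias cancels.

```bash
python3 - <<'E'
from h import *
import pickle
P=pickle.load(open("p.pkl","rb"))
im=cv2.imread("pics/w_h.png");g=cv2.imread("pics/w_b.png")
a=[cv2.resize(im[r-20:r+20,c-20:c+20],(300,300),interpolation=cv2.INTER_CUBIC) for r,c in((175,361),(175,278),(302,282),(302,358))]
b=[cv2.resize(g[r-20:r+20,c-20:c+20],(200,200),interpolation=cv2.INTER_CUBIC) for r,c in((173,358),(173,277),(297,280),(297,354))]
a=[cv2.resize(x,(200,200)) for x in a]
cv2.imwrite("pics/crop2.png",np.vstack([np.hstack(a),np.hstack(b)]))
# board contour
hsv=cv2.cvtColor(g,cv2.COLOR_BGR2HSV)
m=cv2.inRange(hsv,(45,80,15),(90,255,255));m=cv2.morphologyEx(m,cv2.MORPH_CLOSE,np.ones((9,9)))
ct=max(cv2.findContours(m,0,2)[0],key=cv2.contourArea)[:,0,::-1]
print("board",cv2.minAreaRect((unproj(P["b"],ct,.0032)[:,:2]*1000).astype(np.float32)))
# housing contour: grey (low saturation) blob
hs=cv2.cvtColor(im,cv2.COLOR_BGR2HSV)
m=np.zeros((480,640),np.uint8);m[120:335,235:410]=cv2.inRange(hs,(0,0,0),(180,75,255))[120:335,235:410]
m=cv2.morphologyEx(m,cv2.MORPH_CLOSE,np.ones((7,7)));m=cv2.morphologyEx(m,cv2.MORPH_OPEN,np.ones((41,41)))
ct=max(cv2.findContours(m,0,2)[0],key=cv2.contourArea)[:,0,::-1]
print(ct.min(0),ct.max(0));print("housing",cv2.minAreaRect((unproj(P["h"],ct,.022)[:,:2]*1000).astype(np.float32)))
E
```

```text
board ((563.8125, 167.48953247070312), (98.27823638916016, 153.00131225585938), 5.676697731018066)
[144 251] [330 388]
housing ((487.7423095703125, -154.83790588378906), (194.93075561523438, 136.2604522705078), 75.69171142578125)
```

View pics/crop2.png

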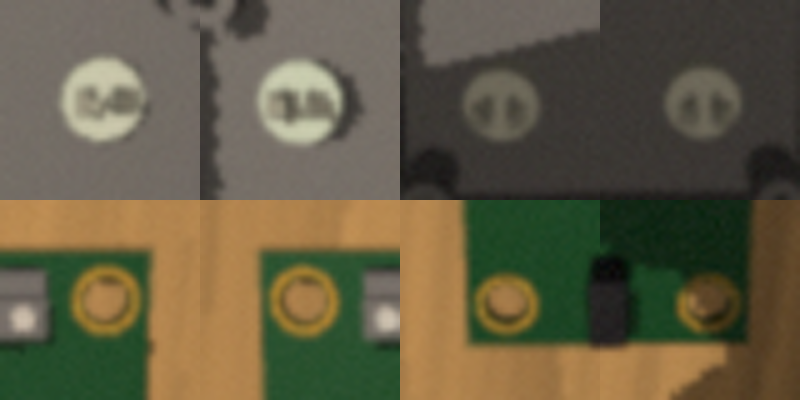

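Top row of the crop: the post discs at (174,361), (175,278), (303,282) and (302,358). Bottom row: the hole rings at (173,359), (173,278), (298,281) and (297,355). I'll fit both sets, then grasp.

```bash
python3 - <<'E'
from h import *
import pickle
P=pickle.load(open("p.pkl","rb"))
h=fit(unproj(P["h"],[[174.4,361.2],[174.8,277.6],[302.6,281.8],[302.2,358.2]],.015)[:,:2])
b=fit(unproj(P["b"],[[172.8,358.6],[172.8,277.6],[297.6,281],[297.4,355.2]],.0032)[:,:2])
print(h,b);pickle.dump((h,b),open("fit.pkl","wb"))
o,a=b[:2];t=frame(o,a,[0,-.004])[0]
bot.set_gripper(1.0,60)
bot.reach([*t,.09],down(a));bot.move_straight([*t,.012],rate=.08)
print(bot.read_tcp_pos()-[*t,.012],bot.read_wrist_force())
bot.set_gripper(0,60);print(bot.read_grip_width(),bot.read_finger_force(),bot.read_wrist_force())
bot.move_straight([*t,.03],rate=.06);bot.pause(.2)
print(bot.read_grip_width(),bot.read_wrist_force(),bot.read_torque(),bot.read_clock())
bot.move_straight([*t,.13],rate=.12);bot.pause(.2)
p=bot.camera_params("wrist");pickle.dump(p,open("pg.pkl","wb"));tp=bot.read_tcp_pos();print(tp,t)
im=bot.get_image("wrist");cv2.imwrite("pics/grasp.png",im)
z=.13-.012
v=im.copy()
for X in np.c_[frame(o,a,H),np.full(4,z+.0032)]:
    r,c=proj(p,X)[0];cv2.drawMarker(v,(int(round(c)),int(round(r))),(255,0,255),0,10,1);print(r,c)
cv2.imwrite("pics/v_g.png",v)
E
```

```text
(array([ 0.48746742, -0.1549461 ]), np.float64(-0.24352586354498804), np.float64(0.00016668122901108973)) (array([0.56386643, 0.16701626]), np.float64(0.0984160131664766), np.float64(0.00017818033914321352))
[0.00059294 0.00033126 0.00056517] [ 0.56993735 -0.02393249 -0.3071636 ]
0.41265224853912674 63.06767821311951 [-0.09619686 -0.07138294  2.23054708]
0.40813221974878267 [-0.10998865  0.66402907 -2.90578826] [-0.01663436  0.02555382  0.0057672 ] 8.0
[0.56353566 0.16276702 0.1289213 ] [0.56425946 0.16303562]
120.74710123991481 433.3908105596245
120.70694978459802 205.25217968346402
434.30652799254415 228.27959746463495
434.51643012521095 409.1105919500324
```

View pics/v_g.png

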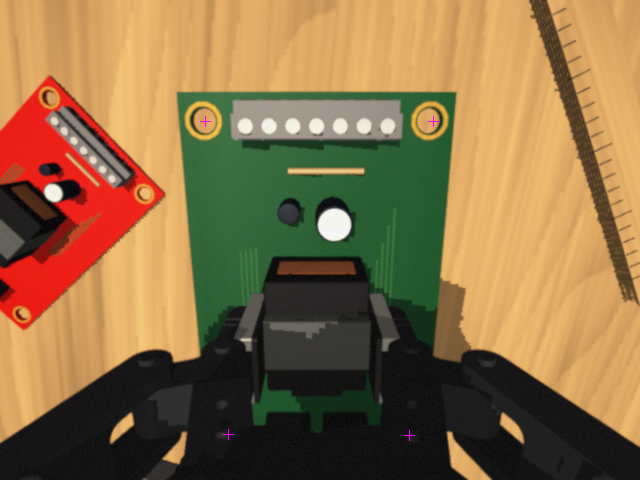

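The grasp is good. The rings at (120,203) and (120,430) are within about 1 mm of prediction, mostly the TCP's own lag. I'll use this in-hand measurement to set the target, go over the housing and lower the board gently.

```bash
cat >> h.py <<'E'
def goto(x,rot,rate,n=2):
    """straight move, then correct the steady error in x,y,z"""
    c=np.array(x,float)
    bot.move_straight(c,rot,rate=rate);bot.pause(.15)
    for _ in range(n):
        c+=np.array(x)-bot.read_tcp_pos();bot.move_straight(c,rot,rate=.03);bot.pause(.1)
    return c
E
python3 - <<'E'
from h import *
import pickle
(h,b)=pickle.load(open("fit.pkl","rb"));p=pickle.load(open("pg.pkl","rb"))
tp=bot.read_tcp_pos();yaw=b[1]
w=unproj(p,[[120.3,430],[120.3,203.3]],tp[2]-.0126+.0032)[:,:2]
print("spacing",np.linalg.norm(w[0]-w[1]))
o,a,_=fit(w,H[:2]);R2=lambda v,t:frame([0,0],t,v)[0]
tr=R.from_rotvec(bot.read_tool_rot()).as_matrix();ty=np.arctan2(tr[1,1],tr[0,1])
d=R2(o-tp[:2],-ty);print("board in tool (board axes)",d,"yaw diff",a-ty)
a_t=h[1]-(a-ty); tgt=h[0]-R2(d,a_t);print(tgt,a_t)
pickle.dump((tgt,a_t),open("tgt.pkl","wb"))
rot=down(a_t)
bot.reach([*tgt,.13],rot)
c=goto([*tgt,.052],rot,.12)
tr=R.from_rotvec(bot.read_tool_rot()).as_matrix()
print(bot.read_tcp_pos()-[*tgt,.052],np.arctan2(tr[1,1],tr[0,1])-a_t,tr[:,2])
f0=bot.read_wrist_force();print(f0)
for i in range(26):
    c[2]-=.001;bot.move_straight(c,rot,rate=.02);bot.pause(.05)
    f=bot.read_wrist_force()-f0;z=bot.read_tcp_pos()[2]
    if c[2]<.041:print(round(z,4),f.round(2))
    if f[2]>2.5:break
print(bot.read_tcp_pos()-[*tgt,0],bot.read_torque(),bot.read_clock())
E
```

```text
spacing 0.08228776230453316
board in tool (board axes) [-0.00034743  0.00425362] yaw diff -7.23320068028166e-05
[ 0.48677924 -0.15915804] -0.24345353153818522
[ 6.64918242e-05  1.58506747e-04 -1.13641907e-04] 7.904052467649914e-05 [ 4.06416615e-05 -1.52879049e-05 -9.99999999e-01]
[-0.98490978  0.04985801 -2.98644994]
0.0408 [ 1.21 -0.17 -0.33]
0.0398 [ 1.55 -0.34  0.14]
0.0388 [ 1.06  0.12 -0.02]
0.0378 [ 1.17 -0.09  0.35]
0.0368 [ 0.33  0.18 -0.91]
0.0358 [0.88 0.86 0.14]
0.0348 [ 0.41  0.33 -0.8 ]
0.0339 [ 0.27 -0.39  1.88]
0.0334 [-2.48  1.12  8.54]
[7.56837830e-05 1.15335340e-04 3.33524822e-02] [0.13091459 0.68134512 0.08375537] 17.8417
```

Contact comes at a board underside height of about 21.5–22 mm, as expected with the heads in the holes. I'll release, rise and look.

```bash
python3 - <<'E'
from h import *
import pickle
tgt,a=pickle.load(open("tgt.pkl","rb"));rot=down(a);(h,b)=pickle.load(open("fit.pkl","rb"))
c=bot.read_tcp_pos();bot.move_straight([*tgt,.0342],rot,rate=.02);print(bot.read_wrist_force())
bot.set_gripper(.62);bot.pause(.1)
bot.move_straight([*tgt,.12],rot,rate=.12)
q=frame(h[0],h[1],[0,.045])[0];bot.move_straight([*q,.21],rot,rate=.15);bot.pause(.2)
p=bot.camera_params("wrist");im=bot.get_image("wrist")
pix=[proj(p,[*x,.0252])[0] for x in frame(h[0],h[1],H)];print(np.round(pix,1))
cv2.imwrite("pics/w_r.png",im)
t=[cv2.resize(im[int(r)-20:int(r)+20,int(k)-20:int(k)+20],(200,200),interpolation=cv2.INTER_CUBIC) for r,k in pix]
cv2.imwrite("pics/v_r.png",np.vstack([np.hstack(t),cv2.resize(im[60:380,107:533],(800,600))[:400]]));print(bot.read_clock(),bot.read_wrist_force())
E
```

```text
[-1.68299695  0.67600458  0.47845295]
[[186.5 368.7]
 [186.6 267.7]
 [336.8 272.9]
 [336.8 363.5]]
20.4583 [ 0.06237819  0.12499548 -0.33482281]
```

View pics/v_r.png

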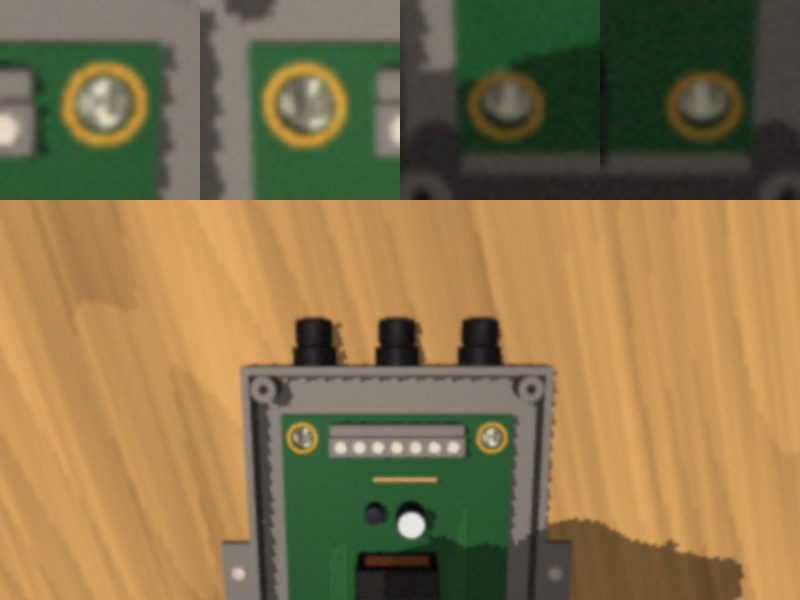

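The picture shows all four white heads centred in their brass rings, with the terminal strip at the gland end (upper crops; full view at about (186,368) and (186,268)). Now I'll press with the fingers spread about 65 mm, straddling the parts and pressing both side strips beside a pair of standoffs at once.

```bash
cat > press.py <<'E'
from h import *
import pickle
(h,b)=pickle.load(open("fit.pkl","rb"));tgt,a=pickle.load(open("tgt.pkl","rb"));rot=down(a)
def press(pt,z0=.036,fmax=50,fhome=16,n=60,zmin=.002,trav=.005):
    q=frame(h[0],h[1],pt)[0]
    bot.move_straight([*q,.08],rot,rate=.2);bot.move_straight([*q,z0],rot,rate=.12);bot.pause(.1)
    f0=bot.read_wrist_force()[2];c=np.array([*q,z0]);zc=None;log=[]
    for i in range(n):
        c[2]-=.0007
        if c[2]<zmin:break
        bot.move_straight(c,rot,rate=.03)
        f=bot.read_wrist_force()[2]-f0;z=bot.read_tcp_pos()[2]
        if zc is None and f>3:zc=z
        if zc is not None:log.append((round(z*1000,1),round(f,1)))
        if f>fmax or(zc is not None and zc-z>trav and f>fhome):break
    print(pt,log,"grip",bot.read_grip_width(),bot.read_clock())
    bot.move_straight([*q,.08],rot,rate=.2)
E
python3 - <<'E'
from press import *
bot.set_gripper(.76,100)
press([0,.05])
E
```

```text
[0, 0.05] [(np.float64(17.6), np.float64(5.1)), (np.float64(17.2), np.float64(7.3)), (np.float64(15.7), np.float64(-1.0)), (np.float64(14.6), np.float64(-0.2)), (np.float64(14.1), np.float64(-0.5)), (np.float64(13.5), np.float64(-0.2)), (np.float64(13.2), np.float64(3.6)), (np.float64(13.2), np.float64(9.1)), (np.float64(13.0), np.float64(13.4)), (np.float64(12.9), np.float64(18.0)), (np.float64(12.8), np.float64(22.5)), (np.float64(12.7), np.float64(28.5)), (np.float64(12.6), np.float64(34.0)), (np.float64(12.6), np.float64(38.0))] grip 0.7578839681063829 32.15
```

```bash
python3 - <<'E'
from press import *
t0=bot.read_clock()
q=frame(h[0],h[1],[0,-.05])[0]
bot.move_straight([*q,.05],rot,rate=.3);print(bot.read_clock()-t0)
f0=bot.read_wrist_force()[2]
bot.move_straight([*q,.022],rot,rate=.15)
for z in(.0165,.0145,.0125,.011,.0095):
    bot.move_straight([*q,z],rot,rate=.03);f=bot.read_wrist_force()[2]-f0;print(z,bot.read_tcp_pos()[2],f)
    if f>34:break
bot.move_straight([*q,.08],rot,rate=.25)
q=frame(h[0],h[1],[0,.045])[0];bot.move_straight([*q,.21],rot,rate=.3);bot.pause(.15)
p=bot.camera_params("wrist");im=bot.get_image("wrist")
pix=[proj(p,[*x,.018])[0] for x in frame(h[0],h[1],H)];print(np.round(pix,1))
t=[cv2.resize(im[int(r)-20:int(r)+20,int(k)-20:int(k)+20],(200,200),interpolation=cv2.INTER_CUBIC) for r,k in pix]
cv2.imwrite("pics/v_p.png",np.vstack([np.hstack(t),cv2.resize(im[60:380,107:533],(800,600))[:400]]));cv2.imwrite("pics/w_p.png",im);print(bot.read_clock())
E
```

```text
0.5
0.0165 0.017186782130449572 0.4888392755939589
0.0145 0.014435410213658292 -0.44406233394303973
0.0125 0.012188478247705782 -0.8135815976509766
0.011 0.011984342882435058 8.224716106566405
0.0095 0.011891590059881316 17.996971161854557
[[183.6 370.1]
 [183.9 270.6]
 [332.3 275.7]
 [332.3 365.1]]
36.1417
```

View pics/v_p.png

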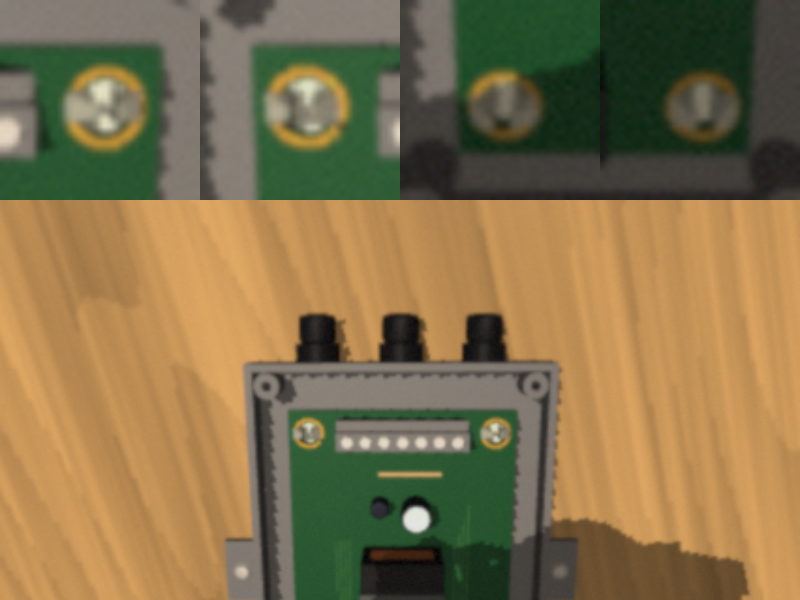

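All four barbs now show spread over their rings, and the -y end stops hard at a TCP height of about 12 mm. One confirming press at the gland end should stop at the same height. If it does, I'll retreat and hand in.

```bash
python3 - <<'E'
from press import *
for y in(.05,-.05):
    q=frame(h[0],h[1],[0,y])[0]
    bot.move_straight([*q,.05],rot,rate=.3);f0=bot.read_wrist_force()[2];m0=bot.read_torque()
    bot.move_straight([*q,.016],rot,rate=.12)
    for z in(.013,.0115,.0095,.0075,.0065):
        bot.move_straight([*q,z],rot,rate=.03);f=bot.read_wrist_force()[2]-f0;print(y,z,bot.read_tcp_pos()[2].round(5),f.round(1),(bot.read_torque()-m0).round(2))
        if f>26:break
    bot.move_straight([*q,.08],rot,rate=.25)
print(bot.read_clock())
E
```

```text
0.05 0.013 0.0136 -0.9 [0.01 0.02 0.09]
0.05 0.0115 0.01203 2.3 [0.02 0.07 0.12]
0.05 0.0095 0.01192 17.7 [0.1  1.15 0.04]
0.05 0.0075 0.01179 32.8 [0.22 2.24 0.  ]
-0.05 0.013 0.01348 0.5 [-0.04 -0.04  0.08]
-0.05 0.0115 0.01206 2.9 [ 0.   -0.02  0.1 ]
-0.05 0.0095 0.0119 17.5 [0.34 1.01 0.05]
-0.05 0.0075 0.01181 32.3 [0.61 1.97 0.02]
41.075
```

Both ends stop hard at 12.0 mm. All four ring rows (184, 184, 332.6, 333) match a board top at 18 mm (183.6 and 332.3 predicted). A board still resting on the heads would show 186.6 and 336.8. So it is fully home and I'll hand in.

```bash
python3 - <<'E'
from press import *
bot.move_straight([*tgt,.25],rot,rate=.25)
print(bot.read_wrist_force(),bot.read_clock());print(bot.close_job())
E
```

```text
[-2.20142963  0.3798247  -0.77152938] 41.9333
the job is handed in; nothing more can be done
None
```

The green board is in the housing with its terminal strip at the gland end and, by the wrist camera and press heights, fully home on all four standoffs; I handed the job in at 41.9 s of the 61 s without touching the bystanders, and the judge returned no verdict.

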